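# Fit the matching cover board on the carving jig and clamp it

### The job

Three cover boards for palm-leaf books lie on the bench, but only one is drilled to match the three pins now set in the carving jig: find it, trying boards on the pins as needed, and seat it fully home, flat on the jig. Then swing the toggle clamp's handle fully down so that the clamp holds the board for carving. Leave the boards that do not fit lying flat on the bench, and do not disturb the jar, the knife or the mallet.

Things in the scene. Friction and masses are not known exactly. Their poses are not given: they have to be found in the camera images.
- jig_seat (a point): Carving jig: plywood base 265 x 90 x 18 mm fixed to the bench, with three upright pins and a toggle clamp at one end. Point on its flat top, midway between the end pins: the centre of the seated board's underside belongs here. x runs along the jig towards the clamp (clamp body begins 100 mm away), z up. Boards are seated +x end towards the clamp and start facing roughly that way.
- pin_far_tip (a point): Tip of the fixed end pin away from the clamp, 55 mm from jig_seat along -x. All three pins are steel dowels 8 mm thick, standing 18 mm out of the jig's top, the last 5 mm tapering to a 4 mm flat tip. The boards' holes have 2 mm play on them.
- pin_near_tip (a point): Tip of the fixed end pin next to the clamp, 55 mm from jig_seat along +x; same form.
- mid_pin_tip (a point): Tip of the middle pin, same form. It stands fixed in one of three sockets in the jig's top, 8, 20 or 32 mm from jig_seat along +x; the other two sockets are empty (flush dark rounds). A board whose middle hole is elsewhere stops on the pin tips, 18 mm above home.
- board_a_mid (a point): Loose cover board, pale plain wood, 160 x 45 x 12 mm, about 65 g, flat on the bench. Point: its centre, half-way up; x along its length, z up. 10 mm through holes on its long centre line: one 55 mm from the centre towards each end, and a middle one 8, 20 or 32 mm from the centre towards +x. The boards differ only in the middle hole; which has which is not told: look, or try it on the pins.
- board_b_mid (a point): Loose cover board, pale plain wood, 160 x 45 x 12 mm, about 65 g, flat on the bench. Point: its centre, half-way up; x along its length, z up. 10 mm through holes on its long centre line: one 55 mm from the centre towards each end, and a middle one 8, 20 or 32 mm from the centre towards +x. The boards differ only in the middle hole; which has which is not told: look, or try it on the pins.
- board_c_mid (a point): Loose cover board, pale plain wood, 160 x 45 x 12 mm, about 65 g, flat on the bench. Point: its centre, half-way up; x along its length, z up. 10 mm through holes on its long centre line: one 55 mm from the centre towards each end, and a middle one 8, 20 or 32 mm from the centre towards +x. The boards differ only in the middle hole; which has which is not told: look, or try it on the pins.
- clamp_handle (a joint): Toggle clamp handle, rad: 0 = shut, handle level, pointing along the jig's +x away from the board; grows as the handle swings up, to 1.25 (open, nearly upright); starts open. Stays where left (friction: 2 N at the grip, about 3.5 N over the last 0.06 rad, where the foot presses). Its arm comes down onto the board as the handle goes down; at 0 the arm is level.
- handle_grip (a point): Middle of the handle's black grip, a round bar 16 mm thick whose grip part is 62 mm long; the point lies on the bar's axis 82 mm from its pivot, 26 mm short of the bar's end. It moves with the handle in an upright plane along the jig's x.
- handle_pivot (a point): Handle's pivot axis (level, across the jig): 136 mm from jig_seat along the jig's +x, 50 mm above the bench. The handle is a straight bar from this axis through handle_grip.
- clamp_foot: Rubber foot, 15 mm across, under the tip of the clamp's arm; origin at the middle of its lower face. Shut, it lies 72 mm from jig_seat along +x, pressing on the end of a seated board beyond the near pin (it springs back about 3 mm). With the handle open (1.0 or more) it is raised clear, past the board's end.
- oil_jar: Bystander: terracotta oil jar, 60 mm across, 85 mm tall, loose; origin under its centre.
- knife: Bystander: engraving knife with a wooden handle, 185 mm long, 17 mm thick, lying; origin on the bench under its middle, x along it.
- mallet: Bystander: wooden mallet lying on the bench, head 60 mm across and 110 mm long, handle 160 mm long pointing away to the side; origin on the bench under the middle of its head.
Not all that is in view belongs to the job. Leave any black look-alike of the part that bears board_a_mid alone. Leave any turquoise look-alike of the part that bears board_b_mid alone.

How it is judged:
By the outcome, as a careful person would: the job done as asked, in the order asked, and still so for the second after the job is handed in, with the robot touching nothing.
It also fails if it takes over 72 s, if anything falls off the work surface, if the arm or the gripper's body presses on something with over 40 N, if the wrist force passes 120 N, or if a joint passes its speed limit or range.

### The arm

A 6-joint arm with a two-finger parallel gripper is mounted at the origin on the work surface. World frame = base frame: x ahead of the robot, y to its left, z up, the work surface at z = 0. Lengths are in mm, angles in rad, forces in N, time in s.
With the tool pointing down it reaches from about 350 to 975 mm from the base axis. Payload 17.4 kg.
Tool frame: the origin (TCP) lies at the very end of the fingers, on their centre line; the grasp point (between the pads) lies 19 mm behind it; z points along the fingers, y is the line along which they close (so a half turn about z gives the same grasp; the last joint's range is limited). The gripper opens to 85 mm and grips with 20 to 120 N. Pads are 22 mm wide; open, the fingers measure 114 mm over their backs; the gripper's body (76 mm by 85 mm) begins 54 mm behind the grasp point. The pads swing forward as they close: fully open they stand 13 mm farther back than shut.
Start: joints at [1.141, 0.116, 1.442, -0, 1.584, -0.038], TCP at [257.759, 623.853, 231.303] pointing down, gripper open.
Joint ranges: [-2.83, 2.83], [-0.83, 2.19], [0.07, 2.5], [-1.14, 4.28], [0.01, 3], [-2.97, 2.97]. Speed limits (rad/s): [1.89, 1.89, 2.22, 3.14, 3.14, 3.14].

### API

Orientations are given as a rotation vector (axis times angle).
In Python, from cell import arm gives the robot as it stands.
- The arm moves only by the tool apply_moves, never from a script. Its argument "motion" is one flat list of numbers, 4 for each row, row after row: the shift along the world's x, y, z in m, then the turn about the world's z in degrees. In form: [dx, dy, dz, twist, dx, dy, dz, twist, ...]. A call has 1 to 20 rows; each row is the pose to reach, as a shift and turn from the pose commanded when the call began; what a row does not reach only later rows make up. A row lasts 1/12 s, in which the tool goes at most 41.7 mm and 7.16 degrees, less where a joint would pass 70% of its speed; a pose out of reach is approached as far as the arm can. A call with a gripper value outside its range is refused whole. "gripper" is the finger opening in m, from 0 to 0.0854, set as the call begins (left out, the last holds). The fingers move at their own pace and stop on an object; "force" is the grip in N (left out, the last holds). Time passes only in rows, so rows that repeat a pose let the fingers close. It gives the time, the measured TCP pose, the force, the opening and the grip force at its end, in the units of the state.
- arm.read_state(): the state, without advancing time (a new reading comes with each control period).
- arm.get_image(name): name is "scene" or "top"; returns a dict with "color" (420x560x3 uint8, red, green, blue), "K" (3x3 intrinsics, pixels), "view" (4x4, takes a point from world to camera coordinates). Camera axes: x right, y up, looking along -z (the intrinsics and any distortion apply to the point x, -y, -z); pixel columns grow to the right and rows downward; lengths in mm; the calibration is good to about 2 mm. A picture is of the moment at which its call begins. There is no depth.
- arm.close_job(): hands the job in; it is judged then, once.
Trained networks look in the newest picture that a camera, given by its name, has taken for a name from the list of things; names that differ only in an ending like _2 or _b are one class to them, and where a whole thing is asked for, a point or a joint stands for the part that bears it (a point fixed in the world has none). Each returns a list of dicts, best first, with "score" (0 to 1); they miss things now and then, are a little off and sometimes report something else, mostly with a low value. They report only what shows in the picture. A call takes as long as a camera call. They do not tell look-alikes from the thing itself.
- arm.look_for(camera, label): "extent" ([centre column, centre row, width, height] in pixels, round what is visible of it).
- arm.silhouettes(camera, label): "region" (420x560 bool, what is visible of it) and "extent" ([centre column, centre row, width, height] in pixels, round what is visible of it).
The state is a dict: "time_s": time; "joint_pos": joint angles; "dq": joint speeds; "tau": joint torques, N m; "eef_pos": TCP position; "tool_rot": TCP orientation; "ft_force": force on the tool from outside, world axes, zero at the start; "wrist_torque": the same for the moment, N m; "finger_gap": finger opening in mm; "grip_force": force on a finger pad.
Only numpy, scipy, OpenCV 4.12 (cv2) and the standard library are available. Lean on these libraries where they do the work, as an engineer would, in place of code of your own. Each camera call takes 0.05 s, during which the arm holds its last target. There are 200 camera calls.

## Working session

There is one attempt and no reset: what is moved stays moved. The work goes in short steps, Python scripts to look and compute and a tool call to move; the robot and the scene stay as the last step left them, time stands still between calls to the robot, and variables do not carry over. Pictures are saved under pics/ and viewed, at most 10 in all, crops included, and the job is handed in when it is done.

Besides the shell and the picture viewer there is one more tool, called after ">>>" by a JSON object that holds its "fn" and its "kwargs". apply_moves: Moves the arm, as the interface text tells. Its arguments: {"type":"object","properties":{"motion":{"type":"array"},"gripper":{"type":"number"},"force":{"type":"number"}},"required":["motion"]}

```bash
ls; mkdir -p pics
python3 - <<'E'
from cell import arm
import cv2,numpy as np,pickle
d={}
for n in("scene","top"):
    im=arm.get_image(n); d[n]=im
    cv2.imwrite(f"pics/{n}0.png",im["color"][:,:,::-1])
    print(n,im["K"].tolist(),np.round(im["view"],4).tolist(),[k for k in im if k not in("color",)])
pickle.dump(d,open("im0.pkl","wb"))
for l in("board_a_mid","handle_grip","oil_jar","knife","mallet","pin_far_tip","mid_pin_tip"):
    for r in arm.look_for("top",l)[:5]: print(l,np.round(r["extent"],1),round(r["score"],2))
s=arm.read_state();print(s["eef_pos"],s["tool_rot"],s["ft_force"])
E
```

```text
pics
scene [[382.71571983537535, 0.0, 276.80466863959435], [0.0, 382.71571983537535, 211.76096499654815], [0.0, 0.0, 1.0]] [[-0.7078, 0.7061, 0.0212, 345.6026], [-0.4687, -0.4918, 0.7338, 195.5134], [0.5285, 0.5094, 0.6791, -1237.2973], [0.0, 0.0, 0.0, 1.0]] ['K', 'view']
top [[412.38206594231605, 0.0, 279.7544651057112], [0.0, 412.38206594231605, 204.66446223671602], [0.0, 0.0, 1.0]] [[0.0089, -0.9997, 0.0242, -5.6239], [0.9864, 0.0128, 0.1639, -521.3646], [-0.1641, 0.0224, 0.9862, -928.7364], [0.0, 0.0, 0.0, 1.0]] ['K', 'view']
board_a_mid [188.6 286.2  55.6  65.7] 0.91
board_a_mid [278.1 150.   69.8  27.6] 0.88
handle_grip [240.2 221.9  21.4  13. ] 0.43
oil_jar [115.6 223.4  38.7  25.6] 0.96
knife [457.4 245.5  26.5  68.8] 0.73
knife [289.1 234.8 121.6  53.8] 0.15
mallet [ 72.5 167.3  90.4  53.5] 0.92
pin_far_tip [288.5 232.  116.2  50. ] 0.75
pin_far_tip [ 74.8 166.3  94.5  51.3] 0.61
[257.75985256 623.84363092 231.23344858] [-6.11522743e-01 -3.08145259e+00  1.45179263e-04] [-0.59131676 -0.48127207  0.06059248]
```

Run:
```python
import cv2
for n in("scene","top"):
    a=cv2.imread(f"pics/{n}0.png")
    cv2.imwrite(f"pics/{n}0b.png",cv2.resize(a,(800,600),interpolation=cv2.INTER_CUBIC))
```

```text
(no output)
```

View pics/top0b.png

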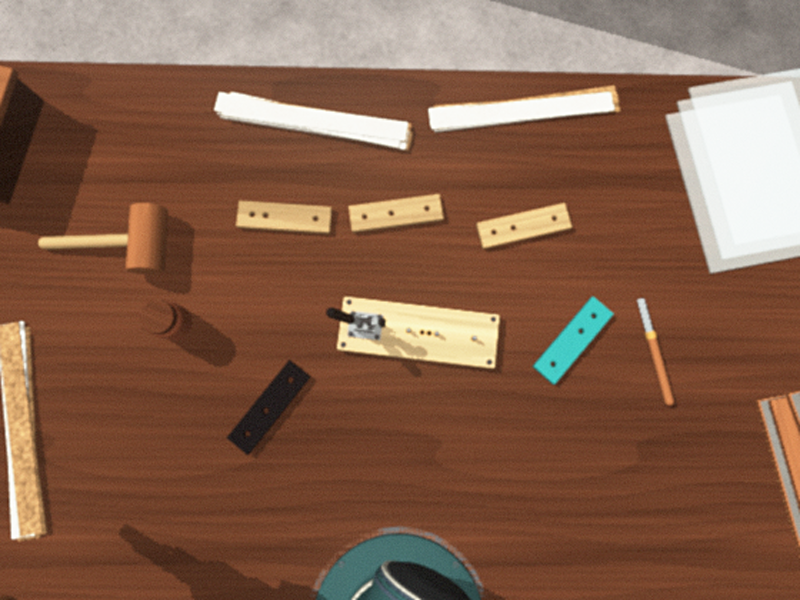

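View pics/scene0b.png

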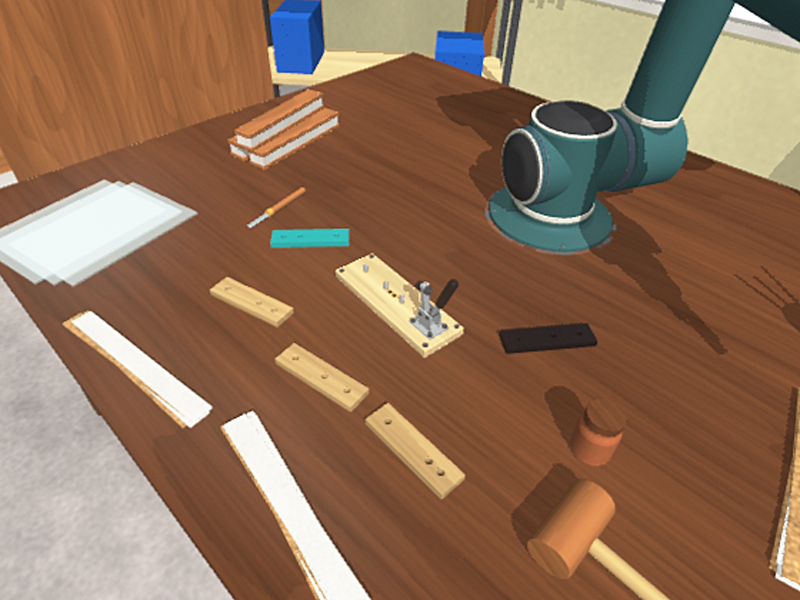

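The top view shows three pale boards at (284,217), (395,212) and (524,225). The middle holes look like 32, 8 and 20 mm respectively. The jig is at (420,332) with its clamp at the left. Its dark empty sockets are near (422,332) and (430,332), so the middle pin looks like the 8 mm one. I'll zoom in to check.

```bash
cat > h.py <<'E'
import numpy as np,cv2,pickle
def ray(d,px,z):
    """pixel -> world point on plane z"""
    V=d["view"];R=V[:3,:3];t=V[:3,3]
    u=np.linalg.solve(d["K"],[px[0],px[1],1.]);dc=np.array([u[0],-u[1],-u[2]])
    o=-R.T@t;w=R.T@dc
    return o+w*(z-o[2])/w[2]
def proj(d,p):
    c=d["view"][:3,:3]@np.array(p,float)+d["view"][:3,3];q=d["K"]@np.array([c[0],-c[1],-c[2]])
    return q[:2]/q[2]
E
python3 - <<'E'
import pickle,cv2,numpy as np
d=pickle.load(open("im0.pkl","rb"))
a=d["top"]["color"][200:265,230:360,::-1]; a=cv2.resize(a,None,fx=6,fy=6,interpolation=cv2.INTER_CUBIC)
b=d["scene"]["color"][170:255,230:330,::-1]; b=cv2.resize(b,None,fx=2.4,fy=2.4,interpolation=cv2.INTER_CUBIC)
c=d["scene"]["color"][170:255,230:335,::-1];c=cv2.resize(c,(250,200))
cv2.imwrite("pics/jig.png",a)
E
```

```text
(no output)
```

View pics/jig.png

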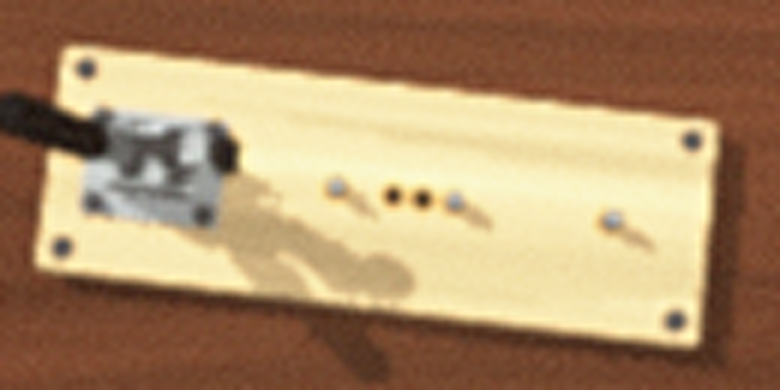

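The zoomed crop shows pin tips at (337,187), (455,202) and (613,221), with empty sockets at (392,195) and (423,199). The middle pin is therefore about 8 mm from the seat, which matches the middle board. Next I'll measure both.

Run:
```python
from h import *
from cell import arm
D=pickle.load(open("im0.pkl","rb"));d=D["top"]
f=lambda u,v:((u+.5)/6-.5+230,(v+.5)/6-.5+200)
for n,p,z in(("near",(337,187),36),("mid",(455,202),36),("far",(613,221),36),("s32",(392,195),18),("s20",(423,199),18),("c1",(86,68),18),("c2",(692,140),18),("c3",(675,320),18),("c4",(62,246),18)):
    print(n,np.round(ray(d,f(*p),z),1))
n,m=ray(d,f(337,187),36),ray(d,f(613,221),36);e=n-m;print("len",np.linalg.norm(e),"yaw",np.degrees(np.arctan2(e[1],e[0])))
im=d["color"].astype(int)
x0,y0,x1,y1=243,133,312,165
hsv=cv2.cvtColor(d["color"],cv2.COLOR_RGB2HSV)[y0:y1,x0:x1]
mask=(hsv[...,2]>140).astype(np.uint8)
cs,_=cv2.findContours(mask,cv2.RETR_EXTERNAL,cv2.CHAIN_APPROX_NONE)
c=max(cs,key=cv2.contourArea).reshape(-1,2)+[x0,y0]
P=np.array([ray(d,q,12)[:2] for q in c],np.float32)
r=cv2.minAreaRect(P);print("rect",r)
fill=np.zeros_like(mask);cv2.drawContours(fill,[c-[x0,y0]],-1,1,-1)
g=cv2.cvtColor(d["color"],cv2.COLOR_RGB2GRAY)[y0:y1,x0:x1].astype(float)
bg=np.median(g[fill>0]);w=np.clip(bg-25-g,0,None)*cv2.erode(fill,np.ones((5,5)))
k,l=cv2.connectedComponents((w>0).astype(np.uint8))
for i in range(1,k):
    yy,xx=np.where(l==i);ww=w[yy,xx]
    if ww.sum()>50:print("hole",round(ww.sum()),np.round(ray(d,((xx*ww).sum()/ww.sum()+x0,(yy*ww).sum()/ww.sum()+y0),12)[:2],1))
# other boards rough
for h in arm.silhouettes("scene","board_b_mid")[:5]:print(h["extent"],h["score"])
```

```text
near [460.6 -14.7  36. ]
mid [455.2 -61.   36. ]
far [ 448.5 -123.    36. ]
s32 [459.5 -37.4  18. ]
s20 [458.  -49.8  18. ]
c1 [509.2  85.7  18. ]
c2 [ 483. -158.   18.]
c3 [ 411. -150.   18.]
c4 [437.7  93.5  18. ]
len 108.98351663399642 yaw 83.6093599842806
rect ((669.320556640625, 8.173347473144531), (49.070098876953125, 164.48757934570312), 9.142827033996582)
hole 732 [677.  -45.6]
hole 769 [667.3  16.4]
hole 739 [660.   62.9]
[313.4, 208.1, 14.2, 22.1] 0.66
[175.8, 207.9, 57.7, 36.7] 0.62
[228.8, 262.7, 63.2, 49.2] 0.61
[216.9, 165.6, 53.6, 13.7] 0.57
```

>>> {"fn": "apply_moves", "kwargs": {"motion": [0.411, -0.615, -0.08, -58.5, 0.411, -0.615, -0.08, -58.5, 0.411, -0.615, -0.08, -58.5, 0.411, -0.615, -0.08, -58.5, 0.411, -0.615, -0.08, -58.5, 0.411, -0.615, -0.08, -58.5, 0.411, -0.615, -0.08, -58.5, 0.411, -0.615, -0.08, -58.5, 0.411, -0.615, -0.08, -58.5, 0.411, -0.615, -0.08, -58.5, 0.411, -0.615, -0.08, -58.5, 0.411, -0.615, -0.08, -58.5, 0.411, -0.615, -0.08, -58.5, 0.411, -0.615, -0.08, -58.5, 0.411, -0.615, -0.08, -58.5, 0.411, -0.615, -0.08, -58.5, 0.411, -0.615, -0.08, -58.5, 0.411, -0.615, -0.08, -58.5, 0.411, -0.615, -0.16, -58.5, 0.411, -0.615, -0.16, -58.5], "gripper": 0.085, "force": 40}}

```text
time_s: 2.17
eef_pos: [670.4, 6.8, 71.5]
tool_rot: [2.041, 2.385, 0.003]
ft_force: [0.1, 0.9, -1.0]
finger_gap: 85.1
grip_force: 0.0
```

>>> {"fn": "apply_moves", "kwargs": {"motion": [0, 0, -0.03, 0, 0, 0, -0.055, 0, 0, 0, -0.068, 0, 0, 0, -0.068, 0, 0, 0, -0.068, 0]}}

```text
time_s: 2.58
eef_pos: [669.0, 8.9, 4.0]
tool_rot: [2.039, 2.39, 0.0]
ft_force: [-0.0, 0.3, 1.3]
finger_gap: 84.8
grip_force: 0.0
```

>>> {"fn": "apply_moves", "kwargs": {"motion": [0, 0, 0, 0, 0, 0, 0, 0, 0, 0, 0, 0, 0, 0, 0, 0, 0, 0, 0, 0, 0, 0, 0, 0, 0, 0, 0, 0, 0, 0, 0, 0], "gripper": 0.03}}

```text
time_s: 3.25
eef_pos: [669.4, 8.9, 5.0]
tool_rot: [2.038, 2.389, 0.002]
ft_force: [-2.6, 0.1, 9.1]
finger_gap: 43.7
grip_force: 40.2
```

>>> {"fn": "apply_moves", "kwargs": {"motion": [0, 0, 0.02, 0, 0, 0, 0.05, 0, 0, -0.02, 0.09, 0, 0, -0.05, 0.1, -5, 0, -0.085, 0.1, -10, -0.03, -0.085, 0.1, -15.3, -0.07, -0.085, 0.1, -15.3, -0.11, -0.085, 0.1, -15.3, -0.15, -0.085, 0.1, -15.3, -0.19, -0.082, 0.08, -15.3, -0.214, -0.078, 0.06, -15.3, -0.214, -0.078, 0.06, -15.3, -0.214, -0.078, 0.06, -15.3, -0.214, -0.078, 0.06, -15.3]}}

```text
time_s: 4.42
eef_pos: [455.6, -69.3, 64.5]
tool_rot: [2.338, 2.096, 0.002]
ft_force: [0.9, -0.1, 0.2]
finger_gap: 43.5
grip_force: 41.5
```

Run:
```python
from cell import arm
import cv2,numpy as np,pickle
d={n:arm.get_image(n) for n in("scene","top")}
pickle.dump(d,open("im1.pkl","wb"))
s=arm.read_state();print(s["eef_pos"],s["tool_rot"],s["ft_force"],s["finger_gap"])
a=cv2.resize(d["scene"]["color"][130:270,210:345,::-1],None,fx=4,fy=4,interpolation=cv2.INTER_CUBIC)
cv2.imwrite("pics/held.png",a)
```

```text
[456.05312177 -69.3537635   64.5297238 ] [2.33802882e+00 2.09622012e+00 1.62019561e-03] [ 0.33935344 -0.18563746 -0.02360534] 43.26147227753023
```

View pics/held.png

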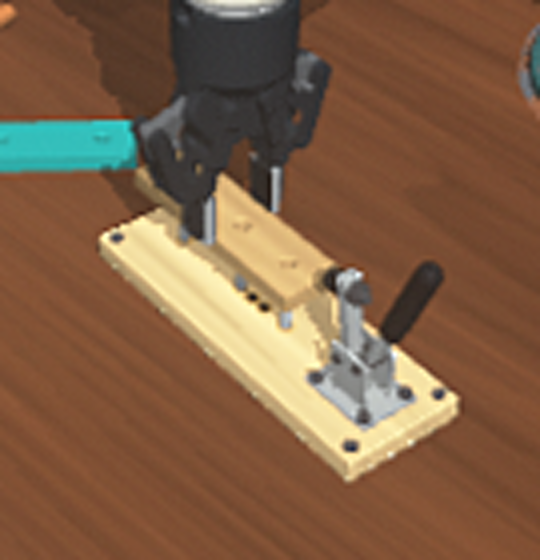

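The held board is above the jig, aligned with it, with two holes visible at crop (242,226) and (289,263). I'll compare the hole positions with the pin tips in the same camera.

Run:
```python
from h import *
a=pickle.load(open("im0.pkl","rb"));b=pickle.load(open("im1.pkl","rb"))
R=lambda i,x,y,w,h:cv2.resize(i["color"][y:y+h,x:x+w,::-1],None,fx=8,fy=8,interpolation=cv2.INTER_CUBIC)
o=np.zeros((600,800,3),np.uint8)
o[:280,:400]=R(a["scene"],245,180,50,35)
o[:280,400:]=R(b["scene"],255,175,50,35)
o[290:570,:800]=R(b["top"],240,205,100,35)
cv2.imwrite("pics/cmp.png",o)
```

```text
(no output)
```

View pics/cmp.png

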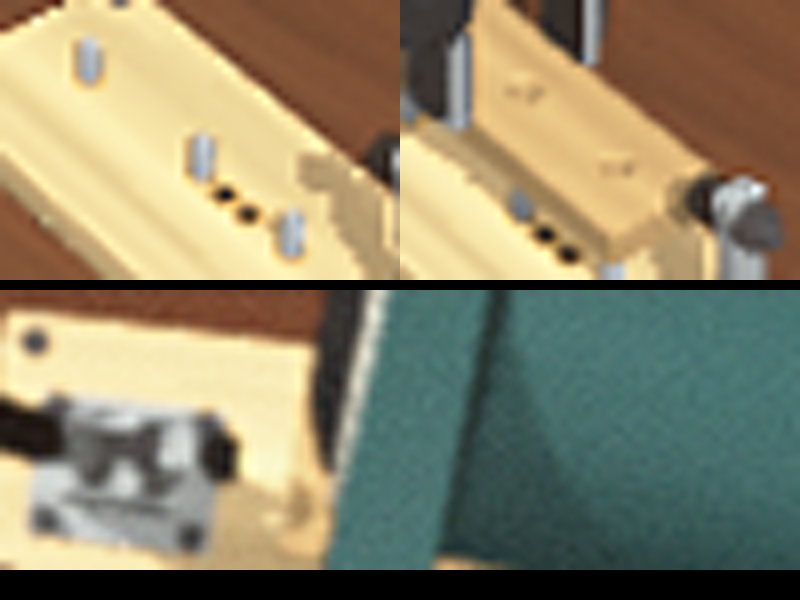

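Run:
```python
from h import *
a=pickle.load(open("im0.pkl","rb"))["scene"]
f=lambda u,v,x,y:((u+.5)/8-.5+x,(v+.5)/8-.5+y)
P={n:ray(a,f(*p,245,180),36) for n,p in dict(far=(90,42),mid=(202,139),near=(292,215)).items()}
H={n:ray(a,f(p[0]-400,p[1],255,175),71.5) for n,p in dict(mid=(525,92),near=(617,168)).items()}
for D in(P,H):
    for k in D:print(k,np.round(D[k],1))
for n,s in(("32",(225,194)),("20",(248,214))):print(n,ray(a,f(*s,245,180),18).round(1))
for k in H:
    e=(H[k]-P[k])[:2];u=np.array([np.cos(np.radians(83.7)),np.sin(np.radians(83.7))]);print(k,e.round(1),"along",(e@u).round(1),"across",(e@[-u[1],u[0]]).round(1))
```

```text
far [ 446.8 -123.4   36. ]
mid [454.5 -60.9  36. ]
near [459.6 -14.4  36. ]
mid [453.1 -61.5  71.5]
near [458.5 -14.8  71.5]
32 [453.7 -50.7  18. ]
20 [455.1 -38.4  18. ]
mid [-1.4 -0.5] along -0.7 across 1.3
near [-1.2 -0.4] along -0.5 across 1.1
```

>>> {"fn": "apply_moves", "kwargs": {"motion": [0, 0, -0.012, 0, 0, 0, -0.02, 0, 0, 0, -0.024, 0, 0, 0, -0.027, 0, 0, 0, -0.029, 0, 0, 0, -0.029, 0]}}

```text
time_s: 5.02
eef_pos: [455.0, -69.1, 34.0]
tool_rot: [2.339, 2.097, 0.0]
ft_force: [4.5, 1.0, -1.9]
finger_gap: 43.3
grip_force: 41.4
```

>>> {"fn": "apply_moves", "kwargs": {"motion": [0.001, 0, 0, 0, 0.001, 0, -0.003, 0, 0.001, 0, -0.006, 0, 0.001, 0, -0.009, 0, 0.001, 0, -0.011, 0, 0.001, 0, -0.011, 0]}}

```text
time_s: 5.52
eef_pos: [455.7, -69.2, 23.2]
tool_rot: [-2.339, -2.097, 0.0]
ft_force: [-0.1, -0.4, -0.0]
finger_gap: 43.3
grip_force: 41.5
```

>>> {"fn": "apply_moves", "kwargs": {"motion": [0, 0, -0.0015, 0, 0, 0, -0.0015, 0, 0, 0, -0.0015, 0]}}

```text
time_s: 5.77
eef_pos: [455.9, -69.2, 22.9]
tool_rot: [2.339, 2.097, -0.0]
ft_force: [-10.1, 2.6, 18.4]
finger_gap: 43.8
grip_force: 43.5
```

>>> {"fn": "apply_moves", "kwargs": {"motion": [0, 0, 0, 0, 0, 0, 0.001, 0, 0, 0, 0.002, 0, 0, 0, 0.003, 0, 0, 0, 0.003, 0, 0, 0, 0.003, 0, 0, 0, 0.003, 0, 0, 0, 0.003, 0], "gripper": 0.07}}

```text
time_s: 6.43
eef_pos: [455.7, -69.2, 24.7]
tool_rot: [-2.339, -2.097, 0.0]
ft_force: [-0.0, 0.8, -0.5]
finger_gap: 69.6
grip_force: 0.0
```

>>> {"fn": "apply_moves", "kwargs": {"motion": [0, 0, 0.03, 0, 0, 0, 0.07, 0, 0, 0, 0.11, 0, 0, 0, 0.15, 0, 0, 0.02, 0.18, 0, 0.005, 0.06, 0.18, 0, 0.01, 0.1, 0.18, 0, 0.017, 0.14, 0.18, 0, 0.017, 0.161, 0.18, 0, 0.017, 0.161, 0.18, 0, 0.017, 0.161, 0.18, 0]}}

```text
time_s: 7.35
eef_pos: [472.6, 92.7, 204.6]
tool_rot: [-2.337, -2.1, 0.001]
ft_force: [0.3, -1.2, 0.2]
finger_gap: 69.8
grip_force: 0.0
```

Run:
```python
from h import *
from cell import arm
a=pickle.load(open("im0.pkl","rb"))["top"]
u=np.array([np.cos(np.radians(83.7)),np.sin(np.radians(83.7))]);s=np.array([454.5,-69])
for r in(56,82,108):
    print(r,proj(a,[*(s+u*(136+r*np.cos(1.25))),50+r*np.sin(1.25)]).round(1))
print("det centre at z128",ray(a,(240.2,221.9),128).round(1))
b=arm.get_image("scene");pickle.dump(b,open("im2.pkl","wb"))
cv2.imwrite("pics/seat.png",cv2.resize(b["color"][120:270,200:360,::-1],None,fx=4,fy=4,interpolation=cv2.INTER_CUBIC))
st=arm.read_state();print(st["eef_pos"])
```

```text
56 [242.  222.2]
82 [237.4 220.4]
108 [232.6 218.4]
det centre at z128 [469.   85.9 128. ]
[472.66282308  91.88376523 204.62838539]
```

View pics/seat.png

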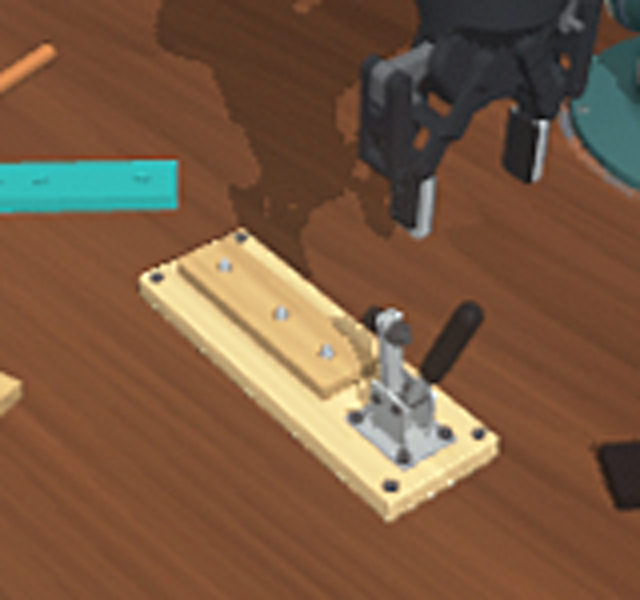

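The board is seated flat, with all three pins showing through it at crop (224,266), (281,313) and (326,352). The foot is clear past its end, and the handle is where I predicted. Next I'll grip the handle.

>>> {"fn": "apply_moves", "kwargs": {"motion": [0, 0, -0.03, 0, 0, 0, -0.06, 0, 0, 0, -0.085, 0, 0, 0, -0.096, 0, 0, 0, -0.096, 0, 0, 0, -0.096, 0]}}

```text
time_s: 7.9
eef_pos: [473.0, 91.2, 109.6]
tool_rot: [2.34, 2.096, 0.0]
ft_force: [0.4, 1.1, 0.2]
finger_gap: 70.0
grip_force: 0.0
```

>>> {"fn": "apply_moves", "kwargs": {"motion": [0, 0, 0, 0, 0, 0, 0, 0, 0, 0, 0, 0, 0, 0, 0, 0, 0, 0, 0, 0, 0, 0, 0, 0, 0, 0, 0, 0, 0, 0, 0, 0, 0, 0, 0, 0, 0, 0, 0, 0], "gripper": 0.01, "force": 20}}

```text
time_s: 8.73
eef_pos: [473.6, 91.9, 109.6]
tool_rot: [2.338, 2.096, 0.003]
ft_force: [5.7, -0.3, 1.4]
finger_gap: 15.1
grip_force: 21.5
```

>>> {"fn": "apply_moves", "kwargs": {"motion": [0.0006, 0.006, -0.002, 0, 0.0012, 0.011, -0.005, 0, 0.002, 0.017, -0.008, 0, 0.0024, 0.022, -0.011, 0, 0.003, 0.0265, -0.015, 0, 0.0034, 0.031, -0.019, 0, 0.004, 0.035, -0.0235, 0, 0.0043, 0.039, -0.028, 0, 0.0047, 0.0425, -0.033, 0, 0.005, 0.046, -0.0385, 0, 0.005, 0.046, -0.0385, 0]}}

```text
time_s: 9.65
eef_pos: [478.6, 138.6, 70.1]
tool_rot: [2.338, 2.097, 0.003]
ft_force: [9.8, 2.0, 0.3]
finger_gap: 15.5
grip_force: 20.3
```

>>> {"fn": "apply_moves", "kwargs": {"motion": [0.0013, 0.003, -0.0055, 0, 0.0016, 0.005, -0.0112, 0, 0.0018, 0.007, -0.017, 0, 0.002, 0.0085, -0.023, 0, 0.002, 0.0095, -0.031, 0, 0.002, 0.01, -0.036, 0, 0.002, 0.01, -0.0395, 0, 0.002, 0.01, -0.042, 0, 0.002, 0.01, -0.043, 0, 0.002, 0.01, -0.043, 0]}}

```text
time_s: 10.48
eef_pos: [480.1, 148.0, 28.5]
tool_rot: [-2.339, -2.097, -0.001]
ft_force: [-6.9, -0.1, 21.1]
finger_gap: 15.2
grip_force: 22.2
```

>>> {"fn": "apply_moves", "kwargs": {"motion": [0, 0, 0, 0, 0, 0, 0, 0, 0, 0, 0, 0, 0, 0, 0, 0, 0, 0, 0, 0, 0, 0, 0, 0, 0, 0, 0, 0, 0, 0, 0.03, 0, 0, 0, 0.07, 0, 0, 0, 0.11, 0, 0, 0.04, 0.14, 0, 0, 0.08, 0.14, 0, 0, 0.12, 0.15, 0, 0, 0.16, 0.15, 0, 0, 0.2, 0.15, 0, 0, 0.2, 0.15, 0], "gripper": 0.07}}

```text
time_s: 11.82
eef_pos: [478.9, 353.2, 176.9]
tool_rot: [-2.335, -2.1, -0.001]
ft_force: [-0.2, 0.3, -0.6]
finger_gap: 69.9
grip_force: 0.0
```

Run:
```python
from h import *
from cell import arm
b=arm.get_image("scene");t=arm.get_image("top")
o=np.zeros((600,800,3),np.uint8)
o[:,:400]=cv2.resize(b["color"][160:280,230:310,::-1],(400,600),interpolation=cv2.INTER_CUBIC)
o[:,400:]=cv2.resize(t["color"][130:280,200:300,::-1],(400,600),interpolation=cv2.INTER_CUBIC)
cv2.imwrite("pics/fin.png",o)
u=np.array([np.cos(np.radians(83.7)),np.sin(np.radians(83.7))]);s=np.array([454.5,-69])
for th in(0,.1):
    p=proj(b,[*(s+u*(136+108*np.cos(th))),50+108*np.sin(th)]);print(th,p,(p-[230,160])*5)
```

```text
0 [333.97626835 246.77079747] [519.88134174 433.85398734]
0.1 [334.39771334 243.38057498] [521.98856672 416.9028749 ]
```

View pics/fin.png

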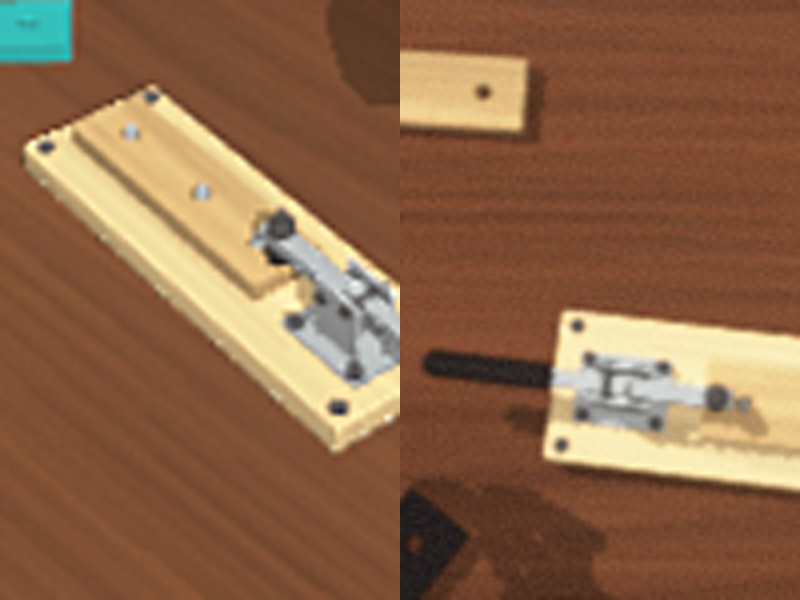

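The clamp is down on the board and the handle is stretched out level. I'll check the handle end to confirm it is fully shut.

Run:
```python
from h import *
from cell import arm
b=arm.get_image("scene")
o=cv2.resize(b["color"][205:265,280:350,::-1],None,fx=8,fy=8,interpolation=cv2.INTER_CUBIC)
u=np.array([np.cos(np.radians(83.7)),np.sin(np.radians(83.7))]);s=np.array([454.5,-69])
for th,c in((0,(0,255,0)),(.1,(0,0,255))):
    q=[tuple(int(v) for v in (proj(b,[*(s+u*(136+r*np.cos(th))),50+r*np.sin(th)])-[280,205]+.5)*8) for r in(0,108)]
    cv2.line(o,*q,c,1)
cv2.imwrite("pics/hand.png",o)
```

```text
(no output)
```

View pics/hand.png

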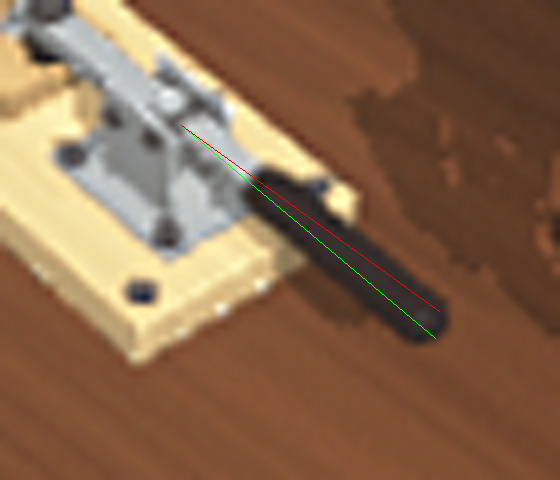

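>>> {"fn": "apply_moves", "kwargs": {"motion": [0, -0.04, 0, 0, 0, -0.08, 0, 0, 0, -0.12, 0, 0, 0, -0.16, 0, 0, 0, -0.2, 0, 0, 0, -0.2, -0.03, 0, 0, -0.2, -0.07, 0, 0, -0.2, -0.1, 0, 0, -0.2, -0.112, 0, 0, -0.2, -0.112, 0, 0, -0.2, -0.112, 0], "gripper": 0.0}}

```text
time_s: 12.88
eef_pos: [480.0, 147.5, 66.4]
tool_rot: [2.34, 2.096, 0.0]
ft_force: [0.9, 1.1, 0.2]
finger_gap: -0.0
grip_force: 0.0
```

>>> {"fn": "apply_moves", "kwargs": {"motion": [0, 0, -0.003, 0, 0, 0, -0.005, 0, 0, 0, -0.007, 0, 0, 0, -0.007, 0]}}

```text
time_s: 13.22
eef_pos: [480.0, 148.0, 58.7]
tool_rot: [2.339, 2.097, 0.001]
ft_force: [-0.0, -0.1, -0.3]
finger_gap: -0.1
grip_force: 0.0
```

>>> {"fn": "apply_moves", "kwargs": {"motion": [0, 0, -0.001, 0, 0, 0, -0.002, 0, 0, 0, -0.002, 0]}}

```text
time_s: 13.47
eef_pos: [480.2, 148.1, 57.6]
tool_rot: [2.339, 2.097, 0.002]
ft_force: [-5.2, -1.5, 12.6]
finger_gap: -0.0
grip_force: 6.1
```

The fingers met the handle at z ≈ 58, which is the shut height, with 12.6 N against the stop. I'll retreat and hand in.

>>> {"fn": "apply_moves", "kwargs": {"motion": [0, 0, 0.01, 0, 0, 0, 0.04, 0, 0, 0, 0.08, 0, 0, 0, 0.12, 0, 0, 0.03, 0.15, 0, 0, 0.06, 0.16, 0, 0, 0.06, 0.16, 0, 0, 0.06, 0.16, 0, 0, 0.06, 0.16, 0]}}

```text
time_s: 14.22
eef_pos: [479.5, 207.7, 216.0]
tool_rot: [-2.339, -2.098, 0.001]
ft_force: [-0.1, -0.2, 0.3]
finger_gap: 0.1
grip_force: 0.0
```

```bash
python3 -c "
from cell import arm
print(arm.close_job())"
```

```text
the job is handed in; nothing more can be done
None
```

I seated the middle board (middle hole at 8 mm) fully home on the pins, swung the clamp handle down to its stop, touched no other boards or tools, and handed the job in at about 14 s; no verdict was returned.

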